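# Pry the snap ring out of the bearing housing

### The arm

A 6-joint arm with a two-finger parallel gripper is mounted at the origin on a cart in front of the work surface, level with it; the furniture and walls round the work are solid. World frame = base frame: x ahead of the robot, y to its left, z up, the work surface at z = 0. Lengths are in mm, angles in rad, forces in N, time in s.
With the tool pointing down it reaches from about 350 to 875 mm from the base axis. Payload 4.2 kg.
Tool frame: the origin (TCP) lies on the mounting face of the last link; the fingertips stand 173 mm ahead of it and the grasp point (between the pads) lies grip_point_offset ahead of it (grip_point_offset is the distance from the TCP to the grasp point, in mm); z points along the fingers, y is the line along which they close (so a half turn about z gives the same grasp; the last joint's range is limited). The gripper opens to 85 mm and grips with 20 to 120 N. Pads are 22 mm wide; open, the fingers measure 114 mm over their backs; the gripper's body (76 mm by 85 mm) begins 54 mm behind the grasp point. The pads swing forward as they close: fully open they stand 13 mm farther back than shut.
Start: joints at [1.45, 0.385, 0.008, 0, -1.194, -0.259], TCP at [231.676, 580.453, 404.712] pointing down, gripper open.
Joint ranges: [-3.14, 3.14], [-1.21, 2.06], [-1.07, 1.41], [-3.16, 2.05], [-2.99, -0.16], [-3.1, 3.1]. Speed limits (rad/s): [2.79, 2.79, 3.14, 3.14, 3.14, 3.14].

### API

Orientations are given as a unit quaternion [x, y, z, w].
In Python, from bench import read_state, get_image, job_done, recognise, place_of, grip_point_offset gives the robot as it stands. The module is installed in compiled form; this text tells all that it offers.
- The arm moves only by the tool carry_out, never from a script. Its arguments are lists of equal length, an entry for each row: "slide": the shift along the tool's x, y, z in m, a list of three; "roll": the turn about the tool's z in degrees; "claw": the finger opening in m, from 0 to 0.0854. A call has 1 to 8 rows; each row is the pose to reach, as a shift and turn from the pose commanded when the call began, along the tool's axes at that moment; what a row does not reach only later rows make up. A row lasts 1/8 s, in which the tool goes at most 62.5 mm and 10.7 degrees, less where a joint would pass 70% of its speed; a pose out of reach is approached as far as the arm can. A call with a gripper value outside its range is refused whole. The fingers move at their own pace and stop on an object; the grip force is fixed at half the most. Time passes only in rows, so rows that repeat a pose let the fingers close. It gives the time, the measured TCP pose, the force, the opening and the grip force at its end, in the units of the state.
- read_state(): the state, without advancing time (a new reading comes with each control period).
- get_image(name): name is "scene" or "side" or "wrist"; returns a dict with "img" (420x560x3 uint8, red, green, blue), "z_map" (420x560 float32, mm along the optical axis (not along the pixel's ray), 0 where there is no reading), "mtx" (3x3 intrinsics, pixels), "k1" (the pictures are not rectified: a ray, as slopes to the right and down, at radius r is drawn at 1 + k1 r^2 times it, then the intrinsics apply), "world_from_camera" (4x4, takes a point from camera to world coordinates); the wrist camera has in their place "T_tool_cam" (4x4, takes a point from camera to tool coordinates, whose origin is the TCP and whose axes are the flange's). Camera axes: x right, y up, looking along -z (the intrinsics and any distortion apply to the point x, -y, -z); pixel columns grow to the right and rows downward; lengths in mm; the calibration is good to about 2 mm. A picture is of the moment at which its call begins: read the wrist's pose just before it.
- job_done(): hands the job in; it is judged then, once.
Trained networks look in a picture, given as the dict that the camera call returned (one of the last four; its "shot" number tells which), for a name from the list of things; names that differ only in an ending like _2 or _b are one class to them, and where a whole thing is asked for, a point or a joint stands for the part that bears it (a point fixed in the world has none). Each returns a list of dicts, best first, with "conf" (0 to 1); they miss things now and then, are a little off and sometimes report something else, mostly with a low value. They report only what shows in the picture. A call takes as long as a camera call.
- recognise(picture, thing): "at" ([column, row] in pixels, amid what is visible of it).
- place_of(picture, thing): "at" ([column, row] in pixels: a listed point, or the origin of a listed thing).
The state is a dict: "clock": time; "joints": joint angles; "joint_vel": joint speeds; "joint_efforts": joint torques, N m; "position": TCP position; "ee_rot": TCP orientation; "contact_force": force on the tool from outside, world axes, zero at the start; "wrist_torque": the same for the moment, N m; "gripper_width": finger opening in mm; "grasp_force": force on a finger pad.
Only numpy, scipy, OpenCV 4.12 (cv2) and the standard library are available. Lean on these libraries where they do the work, as an engineer would, in place of code of your own. Each camera call takes 0.05 s, during which the arm holds its last target. There are 200 camera calls.

### The job

The cover of the bearing housing is held down by a wire snap ring that sits in a groove in the bore. Take the pick, get its tip down the pry slot and under the free end of the ring, and lift the end so that the ring comes up out of its groove. Then lay the ring flat in the sheet-metal tray and put the pick down on the bench, leaving everything else as it is.

Things in the scene. Friction and masses are not known exactly. Their poses are not given: they have to be found in the camera images.
- housing: Round cast bearing housing, fixed: 156 mm diameter, 66 mm high, foot flange 176 mm diameter and 14 mm high. Origin: centre of its underside; z up along the bore. Bore 110 mm in diameter, closed 10.4 mm below the top face by a flat cover. Round the bore runs a lip 4 mm thick, flush with the top face, and under it the ring's groove, 6.4 mm high and 2.6 mm deep. A pry slot is cut on the -x side.
- slot (a point): Middle of the pry slot, level with the top face, at the radius of the ring's wire (54.3 mm from the bore's axis, in the housing's -x direction). The slot is radial, 25 mm wide, open above, cut through lip, groove and cover edge. Under the ring its floor is 24 mm below the top face, level from radius 41 to 57 mm.
- snap_ring: Split ring of dark round spring wire, 6 mm thick, 70 g, mean diameter 109 mm. Origin: its centre as seated (moves with its back). Seated, the wire's centre is 7.4 mm below the top face. Springy: let go below 30 mm the end drops back; lifted 45 to 60 mm over the top face (about 4 N) most of the ring comes out and, when the pick is drawn back, its end lies on the top face by the slot.
- ring_end (a point): The ring's free end (centre of the wire). It reaches into the slot from the slot's +y side (housing frame) and ends about 5 mm past the slot's middle.
- ring_grip (a point): Centre of the wire 15 mm along the ring from the free end; the line to ring_end gives the wire's direction.
- ring_far_end (a point): The ring's other end, under the lip beside the slot. It may stay in the groove until the ring is pulled up by its free end, which takes a few newtons. Out of the groove the ring opens to about 130 mm across.
- ring_back (a point): Centre of the wire at the back of the ring, across from the gap.
- pry_pick: Straight pry pick lying on the bench, 172 mm long, 90 g: black square handle with ribs, 95 mm long, 20 mm wide, 22 mm high, then a steel shaft 6 mm thick, 5 mm over the last 15 mm. Origin: underside of the handle's middle; x along the pick to its tip, z up. The pick's centre line is 11 mm above the underside.
- pick_tip (a point): Very tip of the pick, 125 mm ahead of the handle's middle on the centre line.
- tray: Open sheet-metal tray, fixed, 200 mm (x) by 220 mm (y), 24 mm high with a 2 mm bead on the rim, walls and floor 2.5 mm thick. Origin: centre of its underside.
- torch: Black pocket torch lying between the housing and the radio, 141 mm long; leave alone. Origin: centre of its underside.
- slot_mouth (a point): Outer end of the slot's floor, on the housing's outside (radius 78 mm), 6.5 mm below the top face. From here the floor slopes down inwards at 40 degrees to radius 57 mm, so a pick must come in nose down 25 to 40 degrees to pass under the ring.

How it is judged (in metres and radians):
On the way:
1. the pick, and not the fingers, lifts the ring's free end at least 8 mm above the housing's top face (z of ring_end in the frame of housing above 0.074 m and contact force between pry_pick and snap_ring above 0.2 N and contact force between the fingers and snap_ring below 0.1 N), for 0.1 s.
At the end, for the whole second after the job is handed in: the whole ring lies flat inside the tray (both its ends and its back within the walls and less than 18 mm above the bench), at rest; the pick lies on the bench, outside the tray, at rest (handle and tip under 30 mm high) (x of ring_end in the frame of tray between -0.098 and 0.098 m and y of ring_end in the frame of tray between -0.108 and 0.108 m and z of each of ring_end, ring_far_end, ring_back in the frame of tray below 0.018 m and x of ring_far_end in the frame of tray between -0.098 and 0.098 m and y of ring_far_end in the frame of tray between -0.108 and 0.108 m and x of ring_back in the frame of tray between -0.098 and 0.098 m and y of ring_back in the frame of tray between -0.108 and 0.108 m and linear speed of each of snap_ring, pry_pick below 0.02 m/s and height (world z) of each of pry_pick, pick_tip below 0.03 m and (x of pry_pick in the frame of tray above 0.12 m or x of pry_pick in the frame of tray below -0.12 m or y of pry_pick in the frame of tray above 0.12 m or y of pry_pick in the frame of tray below -0.12 m)); the robot touches nothing.
It fails at once if the torch is pushed more than 30 mm (distance of torch from where it was at the start of the episode above 0.03 m).
It also fails if it takes over 61 s, if anything falls off the work surface, if the arm or the gripper's body presses on something with over 40 N, if the wrist force passes 120 N, or if a joint passes its speed limit or range.

## Working session

There is one attempt and no reset: what is moved stays moved. The work goes in short steps, Python scripts to look and compute and a tool call to move; the robot and the scene stay as the last step left them, time stands still between calls to the robot, and variables do not carry over. Pictures are saved under pics/ and viewed, at most 12 in all, crops included, and the job is handed in when it is done.

Besides the shell and the picture viewer there is one more tool, called after "Request:" as name(argument=value, ...), one argument or row to a line, values as JSON. carry_out: Moves the arm, as the interface text tells. Its arguments: {"type":"object","properties":{"slide":{"type":"array"},"roll":{"type":"array"},"claw":{"type":"array"}},"required":["slide","roll","claw"]}

```bash
mkdir -p pics; cat > h.py <<'E'
import numpy as np, cv2
from scipy.spatial.transform import Rotation as R
from bench import *
def cam(name):
    s=read_state(); p=get_image(name)
    if name=="wrist":
        T=np.eye(4);T[:3,:3]=R.from_quat(s["ee_rot"]).as_matrix();T[:3,3]=s["position"]
        p["W"]=T@p["T_tool_cam"]
    else: p["W"]=np.array(p["world_from_camera"])
    return p
def slope(p,uv):
    m=np.array(p["mtx"]);k=p["k1"]
    d=np.array([(uv[0]-m[0,2])/m[0,0],(uv[1]-m[1,2])/m[1,1]]);u=d.copy()
    for _ in range(20): u=d/(1+k*(u@u))
    return u
def onz(p,uv,z):
    u=slope(p,uv);d=p["W"][:3,:3]@np.array([u[0],-u[1],-1]);o=p["W"][:3,3]
    return o+d*(z-o[2])/d[2]
def deep(p,uv):
    u=slope(p,uv);c,r=int(round(uv[0])),int(round(uv[1]))
    w=p["z_map"][max(r-1,0):r+2,max(c-1,0):c+2];w=w[w>0]
    if not len(w): return None
    z=np.median(w);return (p["W"]@np.array([u[0]*z,-u[1]*z,-z,1]))[:3]
def proj(p,X):
    q=np.linalg.inv(p["W"])@np.append(X,1);u=np.array([q[0],-q[1]])/-q[2]
    u=u*(1+p["k1"]*(u@u));m=np.array(p["mtx"]);return np.array([u[0]*m[0,0]+m[0,2],u[1]*m[1,1]+m[1,2]])
def save(p,n): cv2.imwrite("pics/"+n+".png",p["img"][:,:,::-1])
E
cat > a.py <<'E'
from h import *
np.set_printoptions(precision=1,suppress=True)
s=read_state();print(s,grip_point_offset)
Z=dict(housing=0,slot=66,ring_end=58.6,ring_grip=58.6,ring_back=58.6,pry_pick=0,pick_tip=11,tray=0,torch=0,slot_mouth=59.5,ring_far_end=58.6)
P=[]
for n in ["scene","side","wrist"]:
    p=cam(n);P.append(p["img"])
    print(n,p["W"][:3,3])
    for t,z in Z.items():
        for d in place_of(p,t)[:1]:
            print(t,round(d["conf"],2),np.array(d["at"]),onz(p,d["at"],z),deep(p,d["at"]))
im=np.hstack(P[:2])[:,:,::-1]
cv2.imwrite("pics/a.png",cv2.resize(im,(800,300)));cv2.imwrite("pics/scene0.png",P[0][:,:,::-1])
E
python3 a.py
```

```text
{'clock': 0.0, 'joints': array([ 1.4,  0.4,  0. , -0. , -1.2, -0.3]), 'joint_vel': array([-0.,  0., -0., -0.,  0., -0.]), 'joint_efforts': array([ -0. , -39.2,  18.8,   4.2,  -0. ,  -0. ]), 'position': array([231.6, 580.3, 403.6]), 'ee_rot': array([ 1. , -0.2, -0. ,  0. ]), 'contact_force': array([ 0.1,  0. , -0.5]), 'wrist_torque': array([ 0.1, -0. ,  0. ]), 'grasp_force': 0.0, 'gripper_width': 85.26763908510134} 154.70000000000002
scene [-444.3 -638.1  651. ]
housing 0.87 [373.7 243. ] [ 666.7 -121.5    0. ] [ 592.2 -156.1   43.6]
slot 0.71 [333.2 287.9] [ 342.2 -191.6   66. ] [ 410.1 -153.    15.5]
ring_end 0.48 [359.6 237.9] [ 571.5 -129.2   58.6] [ 583.3 -123.3   51.7]
ring_grip 0.59 [374.7 221.5] [ 670.1 -119.2   58.6] [ 670.5 -119.    58.4]
ring_back 0.42 [375.8 212. ] [722.3 -96.4  58.6] [ 713.5 -100.5   63. ]
pry_pick 0.95 [333.1 287. ] [ 433.9 -139.2    0. ] [ 410.7 -152.4   17.2]
pick_tip 0.9 [351.5 259.6] [ 545. -124.   11.] [ 559.3 -116.5    1.7]
tray 0.96 [183.1 229.7] [455.1 341.8   0. ] [212.5  77.4 175.6]
torch 0.66 [360.5 231.8] [704.1 -64.6   0. ] [ 606.  -113.5   
[... 223 characters left out ...]
120.9    0. ] [ 640.2 -177.5   66.6]
slot 0.84 [313.5 298.8] [ 615.  -131.8   66. ] [ 618.3 -116.9   50.1]
ring_end 0.43 [269.2 314.1] [ 535.6 -153.6   58.6] [ 539.4 -102.1    0.2]
ring_grip 0.62 [304.6 295.4] [ 601.9 -115.3   58.6] [ 602.1 -114.4   57.6]
ring_back 0.52 [361.3 283. ] [711.4 -93.4  58.6] [710.1 -97.   62.2]
pry_pick 0.79 [204.2 336.1] [ 419.9 -144.4   -0. ] [ 421.3 -153.8   11.6]
pick_tip 0.91 [271.8 318.3] [ 542.7 -122.1   11. ] [ 543.5 -111.9   -0.9]
tray 0.66 [227.8 191.8] [460.9 330.7   0. ] [469.1 116.1 136.6]
torch 0.68 [325.8 216.6] [702.1 199.5   0. ] [698.  182.2  12.7]
slot_mouth 0.65 [290.4 299.8] [ 575.3 -124.6   59.5] [583.3 -69.1   0.1]
wrist [304.  551.6 374.8]
```

View pics/a.png

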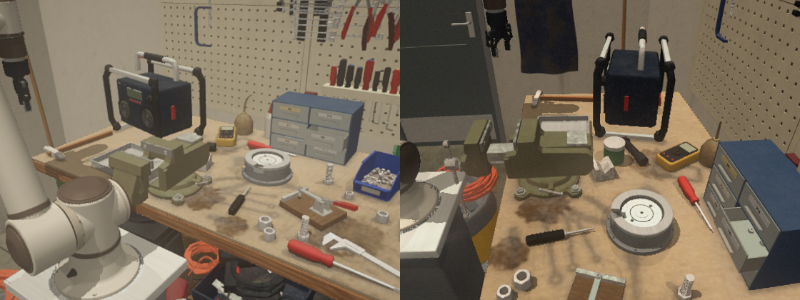

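The picture shows the pick left of the housing, pointing at its slot. The vise lies between the pick and the tray, and the radio is behind. Next I want a height map and the robot's yaw convention.

```bash
cat >> h.py <<'E'
import sys
def yaw():
    s=read_state();M=R.from_quat(s["ee_rot"]).as_matrix();return np.degrees(np.arctan2(M[1,0],M[0,0])),M,s
def go(x,y,z,ya=None):
    "TCP target (mm), yaw of tool x (deg) -> slide (m), roll"
    a,M,s=yaw();d=M.T@(np.array([x,y,z])-s["position"])/1000
    r=0 if ya is None else -((ya-a+180)%360-180)
    print("slide",np.round(d,4),"roll",round(r,1),"j",np.round(s["joints"],2),"clock",round(s["clock"],2))
E
cat > b.py <<'E'
from h import *
np.set_printoptions(precision=3,suppress=True)
a,M,s=yaw();print(a,s["joints"],s["ee_rot"]);print(M)
H=np.zeros((17,18))
for n in ["scene","side"]:
    p=cam(n)
    for r in range(0,420,2):
        for c in range(0,560,2):
            if p["z_map"][r,c]>0:
                X=deep(p,(c,r));i=int((X[1]+400)//50);j=int((X[0]-100)//50)
                if 0<=i<17 and 0<=j<18 and X[2]<400: H[i,j]=max(H[i,j],X[2])
print("x",range(100,1000,50))
for i in range(17): print(-400+50*i,H[i].astype(int))
p=cam("wrist");save(p,"w0")
for t in["tray","torch"]: print(place_of(p,t)[:2],recognise(p,t)[:2])
go(430,-140,370,10)
E
python3 b.py
```

```text
-21.761137370127074 [ 1.45   0.385  0.008 -0.    -1.194 -0.259] [ 0.982 -0.189 -0.    -0.   ]
[[ 0.929 -0.371 -0.   ]
 [-0.371 -0.929  0.   ]
 [-0.    -0.    -1.   ]]
x range(100, 1000, 50)
-400 [  0   0   0   1  38  68  22  70  73  24  11  20  53  78   1   2   1 243]
-350 [  0   0   0   1  24  20   4  28  60  24   2   2  69   3 129 202 201 244]
-300 [  0   0   0   1  25  30   1  35  63  36   3   2   2   2 128 202 202 246]
-250 [  0   0   0   1   1  29   1  18   2   1  62  65  11   1 129 202 202 245]
-200 [  1   0   0   1   1  22  22   1   1  66  67  67  66   2 129 201 202 243]
-150 [  2   0   0   1   1  22  23  22  13  66  66  58  67   2  11 202 202 202]
-100 [  1   0   0   1   1   1   1   1   1  67  66  67  67   1  26 202 202 202]
-50 [  2   0   0   0   1   1  49  32   1   2  65  67   1   2  34 201 202 202]
0 [  2   0 178 178 177 177 154 131 129  89   1   1   3   1  36   2   2 174]
50 [144 123 179 178 177 178 157 147 147  80  46   1   1  23  30   1  37   1]
100 [145 125 180 177 178 178 160 148 147 114  75  74  33  36  44  36 179 152]
150 [  0 113 180 179 177 178 151 133 130  75  76  75  34  36  45  42  86  74]
200 [  0   0   0   0   0   0   0   0   0   1  74  28  28   2 256  36  32  39]
250 [ 86   0   0   0   0   0   0   0   0 256   1  32  22 295 303   1   2   1]
300 [  0   0   0   0   1  24   0   0   0 303 303 242 343 241 297   2   6   1]
350 [  0   0   0   0   1  25   2   2   4 294 297 244 350 344 295   3   2   1]
400 [  0   0   0   1   1  25  12  17  23  26 296 246 349 350 293 292  86   1]
[] [{'at': [360.5, 4.2], 'conf': 0.5}]
[] []
slide [0.451 0.596 0.035] roll -31.8 j [ 1.45  0.38  0.01 -0.   -1.19 -0.26] clock 2.15
```

View pics/w0.png

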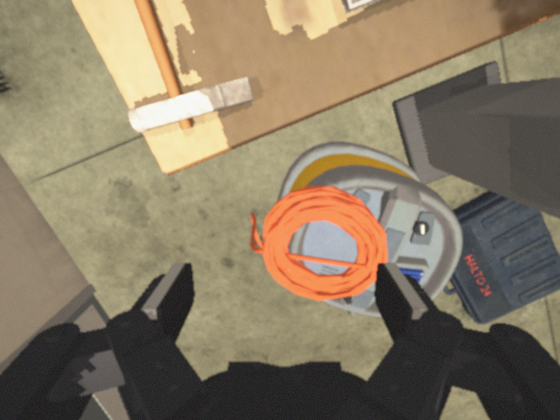

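Wrist view at the start: floor clutter and the bench edge, with the tray out of view and its network hit only at the top edge (360,4). I'll fly to the pick at height, above the 180 mm vise.

Request:
carry_out(
  slide=[
    [0.045,0.06,0],
    [0.09,0.12,0],
    [0.135,0.18,0],
    [0.18,0.24,0],
    [0.225,0.3,0],
    [0.27,0.36,0],
    [0.315,0.42,0],
    [0.36,0.48,0],
  ],
  roll=[0,0,0,-5,-10,-15,-20,-25],
  claw=[0.085,0.085,0.085,0.085,0.085,0.085,0.085,0.085],
)

```text
clock: 3.15
position: [361.9, 95.8, 405.3]
ee_rot: [1.0, 0.03, 0.001, -0.001]
contact_force: [1.4, 0.4, -0.1]
gripper_width: 84.8
grasp_force: 0.0
```

```bash
python3 -c "
from h import *
go(430,-140,370,10)"
```

```text
slide [0.0537 0.2395 0.0352] roll -6.5 j [ 0.7  -0.06 -0.54  0.   -1.09  0.93] clock 3.15
```

Request:
carry_out(
  slide=[
    [0.01,0.06,0],
    [0.02,0.12,0],
    [0.035,0.18,0.01],
    [0.053,0.237,0.035],
    [0.053,0.237,0.035],
    [0.053,0.237,0.035],
  ],
  roll=[0,-3,-6,-6,-6,-6],
  claw=[0.07,0.07,0.07,0.07,0.07,0.07],
)

```text
clock: 3.9
position: [428.3, -136.1, 369.7]
ee_rot: [0.997, 0.08, -0.0, 0.0]
contact_force: [0.3, 0.3, -0.5]
gripper_width: 70.2
grasp_force: 0.0
```

```bash
cat > c.py <<'E'
from h import *
np.set_printoptions(precision=1,suppress=True)
p=cam("wrist");save(p,sys.argv[1]);print(p["W"][:3,3])
Z=dict(housing=0,slot=66,ring_end=58.6,ring_grip=58.6,ring_back=58.6,pry_pick=0,pick_tip=11,tray=0,torch=0,slot_mouth=59.5,ring_far_end=58.6)
for t in sys.argv[2:]:
    t,_,z=t.partition("=");z=float(z) if z else Z[t]
    for d in place_of(p,t)[:1]:
        print(t,round(d["conf"],2),np.array(d["at"]),onz(p,d["at"],z),deep(p,d["at"]))
go(430,-140,370,10)
E
python3 c.py w1 pry_pick pick_tip slot slot_mouth ring_end ring_grip housing
```

```text
[ 505.1 -123.8  339.7]
pry_pick 0.74 [290.3 187.7] [ 419.5 -144.7    0. ] [ 425.1 -143.4   22.4]
pick_tip 0.94 [288.6  63.9] [ 543.2 -121.9   11. ] [ 544.3 -121.8    1.1]
slide [0. 0. 0.] roll -0.7 j [ 0.1  0.1 -0.5  0.  -1.   1.7] clock 4.3
```

View pics/w1.png

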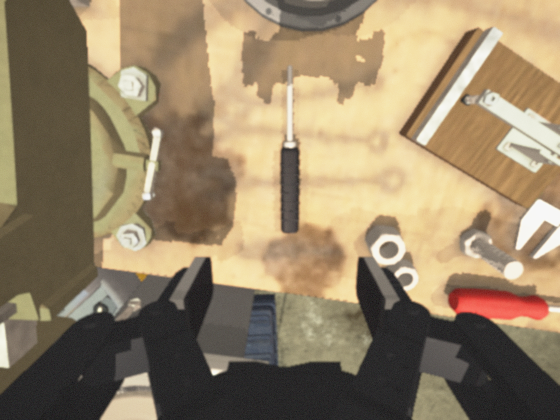

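Wrist view: the pick lies along (290,230)→(290,64), with the housing foot at the top. The detections match the handle and the tip, and the origin-to-tip distance comes out at 125 mm. I'll grip at the front part of the handle.

```bash
python3 -c "
from h import *
go(451.5,-138.7,175,10.4)"
```

```text
slide [0.0221 0.0072 0.1952] roll -1.1 j [ 0.06  0.11 -0.46  0.   -1.    1.68] clock 4.3
```

Request:
carry_out(
  slide=[
    [0.022,0.007,0.055],
    [0.022,0.007,0.11],
    [0.022,0.007,0.16],
    [0.022,0.007,0.195],
    [0.022,0.007,0.195],
    [0.022,0.007,0.195],
  ],
  roll=[-1,-1,-1,-1,-1,-1],
  claw=[0.06,0.06,0.05,0.05,0.04,0.035],
)

```text
clock: 5.05
position: [451.4, -139.0, 174.8]
ee_rot: [0.996, 0.09, 0.0, 0.0]
contact_force: [1.2, -0.7, 0.1]
gripper_width: 34.8
grasp_force: 0.0
```

Request:
carry_out(
  slide=[
    [0,0,0],
    [0,0,0],
    [0,0,0],
    [0,0,0],
    [0,0,-0.03],
    [0,0,-0.08],
    [0,0,-0.14],
    [0,0,-0.19],
  ],
  roll=[0,0,0,0,0,0,0,0],
  claw=[0.015,0.005,0.005,0.005,0.005,0.005,0.005,0.005],
)

```text
clock: 6.05
position: [450.6, -139.3, 366.8]
ee_rot: [0.996, 0.089, 0.001, -0.0]
contact_force: [1.1, -0.2, -1.8]
gripper_width: 18.8
grasp_force: 58.6
```

Request:
carry_out(
  slide=[
    [0.05,0,-0.01],
    [0.095,0,-0.02],
    [0.095,0,-0.02],
    [0.095,0,-0.02],
  ],
  roll=[0,0,0,0],
  claw=[0.005,0.005,0.005,0.005],
)

```text
clock: 6.55
position: [543.9, -122.4, 383.6]
ee_rot: [0.996, 0.089, -0.001, -0.0]
contact_force: [0.7, 0.4, -1.1]
gripper_width: 18.7
grasp_force: 58.6
```

```bash
python3 c.py w2 slot slot_mouth ring_end ring_grip ring_back housing pick_tip=221
```

```text
[ 620.4 -108.7  353.5]
slot 0.61 [302.2 124.8] [ 606.4 -127.3   66. ] [ 606.2 -127.6   61.7]
slot_mouth 0.96 [298.2 151.1] [ 582.  -128.7   59.5] [ 576.1 -131.8   14.3]
ring_end 0.54 [307.5 124.5] [ 607.2 -132.5   58.6] [ 607.3 -132.2   61.9]
ring_grip 0.78 [290.2 121.6] [ 606.9 -116.4   58.6] [ 614.3 -112.1  221.8]
housing 0.74 [305.2  67.5] [ 660.2 -123.3    0. ] [ 653.7 -120.9   57.7]
slide [-0.1 -0.   0. ] roll 0.2 j [ 0.1  0.3 -0.2 -0.  -1.1  1.7] clock 6.95
```

View pics/w2.png

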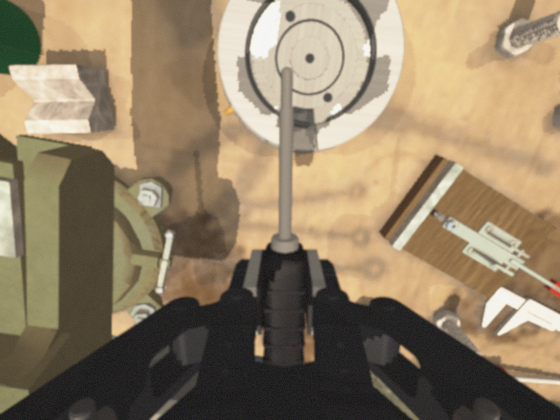

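The wrist view shows the slot at about (300,130) with the ring end in it, agreeing with the detections. The tool can only point down, so I'll tilt the pick in the grip: its rear goes on the housing's rim (the -y side), and I press down ahead of it.

```bash
python3 -c "
from h import *
p=cam('wrist');print(onz(p,(310,58),55.6),onz(p,(218,52),66),onz(p,(403,52),66))
go(657,-242,300,-90)"
```

```text
[ 663.69592147 -123.84393565   55.6       ] [652.77406932 -46.60176085  66.        ] [ 680.29025424 -198.85856697   66.        ]
slide [0.0896 0.1377 0.0849] roll 100.2 j [ 0.07  0.29 -0.19 -0.   -1.09  1.68] clock 7.0
```

Request:
carry_out(
  slide=[
    [0.02,0.03,0],
    [0.04,0.06,0],
    [0.07,0.1,0],
    [0.09,0.137,0],
    [0.09,0.137,0.02],
    [0.09,0.137,0.04],
    [0.09,0.137,0.06],
    [0.09,0.137,0.08],
  ],
  roll=[10,20,30,40,50,60,70,80],
  claw=[0.005,0.005,0.005,0.005,0.005,0.005,0.005,0.005],
)

```text
clock: 8.0
position: [657.5, -241.3, 303.9]
ee_rot: [0.819, -0.574, -0.0, 0.0]
contact_force: [-0.1, 0.6, -1.1]
gripper_width: 19.1
grasp_force: 58.6
```

```bash
python3 -c "
from h import *
go(659,-242,246,-90)"
```

```text
slide [ 0.0012 -0.0012  0.0579] roll 19.9 j [-0.12  0.59  0.08  0.   -1.07  0.47] clock 8.0
```

Request:
carry_out(
  slide=[
    [0.001,-0.001,0.01],
    [0.001,-0.001,0.03],
    [0.001,-0.001,0.058],
    [0.001,-0.001,0.065],
    [0.001,-0.001,0.07],
    [0.001,-0.001,0.07],
  ],
  roll=[10,20,20,20,20,20],
  claw=[0.005,0.005,0.005,0.005,0.005,0.005],
)

```text
clock: 8.75
position: [658.8, -242.3, 238.2]
ee_rot: [0.709, -0.705, 0.001, 0.001]
contact_force: [-4.8, -0.4, 9.5]
gripper_width: 18.8
grasp_force: 60.6
```

Request:
carry_out(
  slide=[
    [0,0,0.005],
    [0,0,0.01],
    [0,0,0.01],
  ],
  roll=[0,0,0],
  claw=[0.005,0.005,0.005],
)

```text
clock: 9.12
position: [658.8, -244.0, 229.8]
ee_rot: [0.709, -0.705, 0.002, 0.001]
contact_force: [-5.8, -6.2, 11.6]
gripper_width: 18.6
grasp_force: 63.3
```

Request:
carry_out(
  slide=[
    [0,0,0.005],
    [0,0,0.01],
    [0,0,0.012],
    [0,0,0.012],
  ],
  roll=[0,0,0,0],
  claw=[0.005,0.005,0.005,0.005],
)

```text
clock: 9.62
position: [658.8, -244.5, 218.1]
ee_rot: [0.709, -0.705, 0.002, 0.001]
contact_force: [-6.3, -7.1, 13.6]
gripper_width: 18.9
grasp_force: 67.5
```

```bash
cat > d.py <<'E'
from h import *
np.set_printoptions(precision=1,suppress=True)
# pick tip ray in tool frame: pivot at (x0=0, z=164), length 93 to tip -> solve tilt from tip pixel
from scipy.optimize import least_squares
p=cam("wrist");save(p,sys.argv[1])
W=p["W"];p["W"]=np.array(p["T_tool_cam"])
d=[]
for t in range(1):
    d=place_of(p,"pick_tip")[:1]
print(d)
if d:
    uv=np.array(d[0]["at"])
    f=lambda a:proj(p,np.array([93*np.cos(a[0]),a[1],164+93*np.sin(a[0])]))-uv
    r=least_squares(f,[0.4,0]);print("tilt",np.degrees(r.x[0]),"y",r.x[1],"res",r.cost)
    a=r.x[0];print("tip tool",93*np.cos(a),r.x[1],164+93*np.sin(a))
    c=(uv+.5).astype(int);z=p["z_map"][c[1]-6:c[1]+10,c[0]-1:c[0]+2];print("depth tip vicinity",z[:,1])
    for k in range(0,40,5): print(k,deep(p,(uv[0],uv[1]+k)),end=" ")
print(yaw()[2]["position"],yaw()[0],read_state()["clock"])
E
python3 d.py w3
```

```text
[{'at': [283.6, 102.4], 'conf': 0.75}]
tilt 31.474142943924132 y -0.4119764007929455 res 4.0389678347315804e-28
tip tool 79.31745649557047 -0.4119764007929455 212.55657622890317
depth tip vicinity [177.7 177.1 178.3 177.5 178.7 178.2 177.7 161.6 161.8 161.1 160.5 161.
 161.3 161.1 161.3 161.5]
0 [ 79.4  -0.4 217.1] 5 [ 76.8  -0.4 198.6] 10 [ 74.3  -0.4 197.3] 15 [ 71.9  -0.4 196.2] 20 [ 69.5  -0.4 195.6] 25 [ 67.1  -0.4 194.1] 30 [ 64.7  -0.4 192.2] 35 [ 62.4  -0.4 190.3] [ 658.8 -244.5  218.1] -89.67444938034359 9.725
```

Request:
carry_out(
  slide=[
    [0,0,-0.03],
    [0,0,-0.08],
    [0,0,-0.12],
    [0,0,-0.12],
    [0,0,-0.12],
  ],
  roll=[0,0,0,0,0],
  claw=[0.005,0.005,0.005,0.005,0.005],
)

```text
clock: 10.35
position: [658.4, -241.7, 332.2]
ee_rot: [0.708, -0.706, -0.001, 0.0]
contact_force: [-0.8, -0.3, -1.4]
gripper_width: 18.9
grasp_force: 65.2
```

```bash
cat > e.py <<'E'
from h import *
np.set_printoptions(precision=1,suppress=True)
p=cam("wrist");save(p,sys.argv[1]);p["W"]=np.array(p["T_tool_cam"])
d=place_of(p,"pick_tip")[:1];uv=np.array(d[0]["at"]);print(d)
z=p["z_map"];pts=[]
for r in range(40,300):
    for c in range(270,300):
        if z[r,c]>0:
            X=deep(p,(c,r))
            if abs(X[1])<4 and 20<X[0]<100 and X[2]<235: pts.append(X)
pts=np.array(pts);print(len(pts))
for lo in range(20,100,5):
    q=pts[(pts[:,0]>=lo)&(pts[:,0]<lo+5)]
    if len(q): print(lo,len(q),np.median(q,0),np.percentile(q[:,2],10))
sel=(pts[:,0]>25)&(pts[:,0]<uv[0]*0+75);k=np.polyfit(pts[sel,0],pts[sel,2],1);print("slope",np.degrees(np.arctan(k[0])),"z at 0",k[1])
print(onz(p,uv,203),onz(p,uv,212),yaw()[2]["position"])
E
python3 e.py w4; python3 - <<'E'
import sys;sys.path.insert(0,'.')
import os;os.chdir('.')
from h import *
p=cam("side");print([ (t,place_of(p,t)[:1]) for t in("pick_tip","pry_pick")])
cv2.imwrite("pics/s4.png",cv2.resize(p["img"][130:400,180:480,::-1],None,fx=2,fy=2))
E
```

```text
[{'at': [282.4, 100.4], 'conf': 0.75}]
1434
20 140 [ 22.5   0.4 171. ] 169.69082032275068
25 131 [ 27.4  -0.1 173.5] 172.03563973535455
30 137 [ 32.5  -0.1 175.9] 174.61937612835743
35 129 [ 37.4  -0.1 178.4] 177.27235270770245
40 132 [ 42.4   0.4 180.8] 179.46204285251017
45 129 [ 47.4  -0.1 183.3] 181.93009100977955
50 129 [ 52.3   0.4 185.5] 184.334994802584
55 126 [ 57.5  -0.1 188. ] 186.5690709218557
60 117 [ 62.6  -0.1 190.6] 189.391837292084
65 96 [ 67.3  -0.2 193.4] 191.5745177488964
70 92 [ 72.6  -0.2 196. ] 194.75779623837911
75 76 [ 77.   -0.2 198.3] 197.2566273656641
slope 26.449173652767836 z at 0 159.68884023348934
[ 80.2  -1.  203. ] [ 80.4  -1.1 212. ] [ 658.4 -241.7  330.9]
[('pick_tip', [{'at': [366.4, 365.6], 'conf': 0.87}]), ('pry_pick', [{'at': [352.2, 282.7], 'conf': 0.63}])]
```

View pics/s4.png

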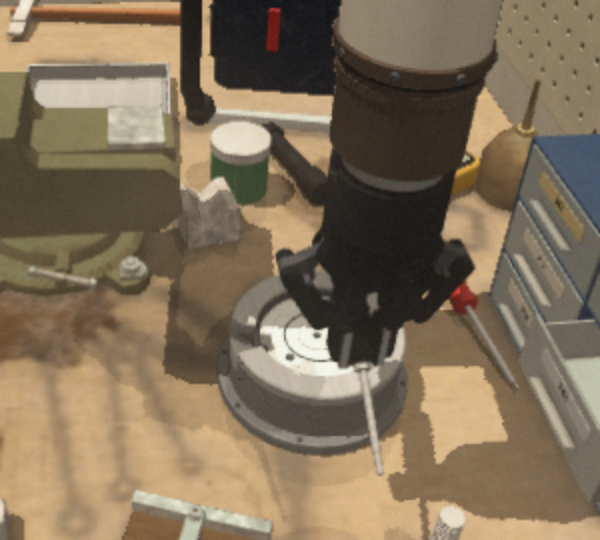

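The side view shows the pick nose-down over the housing rim, and the depth fit gives 26.4°. A few more degrees would open up the clearance, so I'll press again with a shorter lever.

```bash
python3 -c "
from h import *
go(659,-229,232,-90)"
```

```text
slide [-0.0127 -0.0006  0.0992] roll 0.2 j [-0.12  0.57  0.12 -0.   -1.13  0.13] clock 10.6
```

Request:
carry_out(
  slide=[
    [-0.0127,0,0.04],
    [-0.0127,0,0.09],
    [-0.0127,0,0.1],
    [-0.0127,0,0.106],
    [-0.0127,0,0.112],
    [-0.0127,0,0.112],
  ],
  roll=[0,0,0,0,0,0],
  claw=[0.005,0.005,0.005,0.005,0.005,0.005],
)

```text
clock: 11.35
position: [659.9, -230.0, 226.1]
ee_rot: [0.709, -0.705, 0.003, -0.001]
contact_force: [-3.2, -0.3, 8.7]
gripper_width: 18.9
grasp_force: 66.4
```

Request:
carry_out(
  slide=[
    [0,0,0.002],
    [0,0,0.005],
    [0,0,0.006],
    [0,0,0.006],
  ],
  roll=[0,0,0,0],
  claw=[0.005,0.005,0.005,0.005],
)

```text
clock: 11.85
position: [660.2, -230.2, 225.2]
ee_rot: [0.71, -0.705, 0.005, -0.002]
contact_force: [-8.1, 1.4, 24.4]
gripper_width: 18.5
grasp_force: 69.0
```

Request:
carry_out(
  slide=[
    [0,0,0.002],
    [0,0,0.004],
    [0,0,0.006],
    [0,0,0.006],
  ],
  roll=[0,0,0,0],
  claw=[0.005,0.005,0.005,0.005],
)

```text
clock: 12.35
position: [661.0, -231.3, 219.6]
ee_rot: [0.71, -0.705, 0.007, -0.002]
contact_force: [-6.2, -3.4, 22.9]
gripper_width: 19.1
grasp_force: 72.1
```

```bash
python3 e.py w5|tail -8
```

```text
70 134 [ 72.4  -0.2 219.1] 209.1204704142043
75 126 [ 77.4   0.1 219.3] 218.92011052644108
80 140 [ 82.6   0.1 219.2] 218.86590461730688
85 126 [ 87.6   0.1 219.3] 218.90361959917007
90 139 [ 92.4   0.3 219.3] 219.01100833851658
95 128 [ 97.5  -0.2 219.4] 218.96474864515227
slope 37.562832298419764 z at 0 159.88658639526062
[ 72.5  -1.5 203. ] [ 72.2  -1.6 212. ] [ 661.  -231.3  219.6]
```

Request:
carry_out(
  slide=[
    [0,0,-0.03],
    [0,0,-0.08],
    [0,0,-0.12],
    [0,0,-0.12],
    [0,0,-0.12],
  ],
  roll=[0,0,0,0,0],
  claw=[0.005,0.005,0.005,0.005,0.005],
)

```text
clock: 13.08
position: [658.5, -229.1, 329.7]
ee_rot: [0.708, -0.706, 0.001, -0.001]
contact_force: [-0.2, 0.4, -1.6]
gripper_width: 18.8
grasp_force: 68.4
```

```bash
python3 e.py w6; python3 -c "
from h import *
go(490,-137,310,3.5)"
```

```text
[{'at': [284.7, 115.0], 'conf': 0.89}]
1226
20 139 [ 22.5   0.4 174.8] 173.15705396351126
25 137 [ 27.4   0.4 178.1] 176.44571883733633
30 141 [ 32.4  -0.1 181.3] 179.53409513019798
35 132 [ 37.5   0.2 185.1] 183.4760233578439
40 129 [ 42.6   0.4 188.2] 186.5666085174583
45 114 [ 47.4  -0.1 191.4] 189.59398867454962
50 116 [ 52.5  -0.1 194.5] 193.00497746087046
55 108 [ 57.3  -0.1 197.7] 196.15656059749253
60 89 [ 62.4  -0.2 201.8] 200.07567466669934
65 89 [ 67.1  -0.2 205.4] 203.5757849589435
70 32 [ 70.7  -0.2 207.7] 206.65469434006627
slope 34.03922438094075 z at 0 159.52857603319885
[ 72.9   0.2 203. ] [ 72.6   0.2 212. ] [ 658.4 -229.1  327.7]
slide [-0.0927  0.168   0.0181] roll -93.3 j [-0.1   0.56  0.1  -0.   -1.11  0.11] clock 13.18
```

Request:
carry_out(
  slide=[
    [-0.01,0.02,0],
    [-0.02,0.04,0],
    [-0.03,0.06,0],
    [-0.05,0.09,0],
    [-0.07,0.12,0],
    [-0.09,0.15,0],
    [-0.097,0.175,0],
    [-0.097,0.175,0],
  ],
  roll=[-10,-20,-30,-40,-50,-60,-70,-80],
  claw=[0.005,0.005,0.005,0.005,0.005,0.005,0.005,0.005],
)

```text
clock: 14.18
position: [481.5, -132.4, 328.0]
ee_rot: [0.997, -0.082, -0.001, 0.0]
contact_force: [-0.0, 0.6, -1.9]
gripper_width: 18.9
grasp_force: 68.4
```

```bash
python3 -c "
from h import *
go(483.1,-131.8,300,3.5)"
```

```text
slide [ 0.0016 -0.0008  0.028 ] roll -12.9 j [ 0.06  0.25 -0.4  -0.   -0.92  1.35] clock 14.18
```

Request:
carry_out(
  slide=[
    [0.0016,-0.001,0.01],
    [0.0016,-0.001,0.025],
    [0.0016,-0.001,0.028],
    [0.0016,-0.001,0.028],
  ],
  roll=[-8,-13,-13,-13],
  claw=[0.005,0.005,0.005,0.005],
)

```text
clock: 14.68
position: [485.2, -132.1, 300.4]
ee_rot: [1.0, 0.028, -0.001, 0.0]
contact_force: [0.1, 0.1, -0.2]
gripper_width: 18.2
grasp_force: 68.4
```

```bash
python3 c.py w7 slot slot_mouth ring_end ring_grip pick_tip=86; python3 -c "
from h import *
print(yaw()[0],yaw()[2]['position'])"
```

```text
[ 562.9 -127.9  270.4]
slot 0.97 [285.7  22.1] [ 608.2 -126.2   66. ] [ 609.5 -126.2   60.1]
slot_mouth 0.65 [286.9  69.6] [ 583.9 -128.4   59.5] [ 584.2 -128.4   56.5]
ring_end 0.92 [294.6  27.4] [ 607.4 -131.6   58.6] [ 606.5 -131.6   62.8]
ring_grip 0.87 [269.   27.2] [ 606.6 -116.3   58.6] [ 605.9 -116.5   61.9]
pick_tip 0.96 [283.1 117. ] [ 556.5 -127.7   86. ] [ 556.7 -127.7   92.5]
slide [-0.1  0.  -0.1] roll -6.8 j [ 0.1  0.3 -0.4  0.  -0.8  1.6] clock 14.97
3.2229711810525163 [ 485.19802857 -132.12737181  301.08532635]
```

View pics/w7.png

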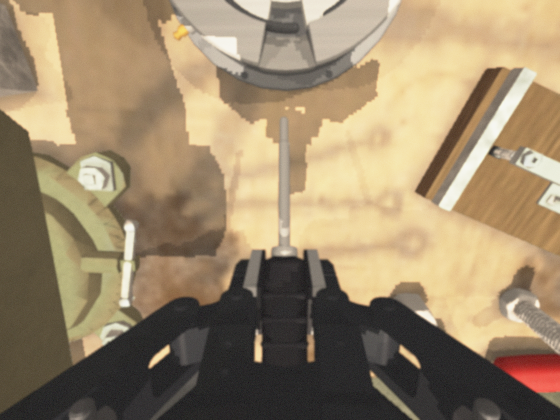

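The wrist view shows the tip at (283,117), aimed at the slot (285,22..70), with the ring's end crossing it at (294,27). I'm inserting along the pick's axis now.

Request:
carry_out(
  slide=[
    [0,0,0.0045],
    [0.01,0,0.011],
    [0.02,0,0.018],
    [0.03,0,0.0248],
    [0.04,0,0.0315],
    [0.04,0,0.0315],
  ],
  roll=[0,0,0,0,0,0],
  claw=[0.005,0.005,0.005,0.005,0.005,0.005],
)

```text
clock: 15.72
position: [525.8, -129.8, 268.2]
ee_rot: [1.0, 0.028, -0.001, 0.0]
contact_force: [-0.0, 0.0, -1.4]
gripper_width: 18.7
grasp_force: 68.4
```

```bash
python3 c.py w8 ring_end slot_mouth pick_tip=58; python3 -c "
from h import *
print(yaw()[0],yaw()[2]['position'])"
```

```text
[ 603.4 -125.4  238.2]
ring_end 0.92 [298.6  99.2] [ 606.9 -133.1   58.6] [ 606.8 -132.9   61.9]
slot_mouth 0.74 [286.  141.9] [ 583.8 -127.6   59.5] [ 584.8 -127.5   69.1]
pick_tip 0.86 [287.5 117. ] [ 597.2 -127.6   58. ] [ 596.9 -127.7   49.5]
slide [-0.1  0.  -0.1] roll -6.8 j [ 0.1  0.4 -0.4 -0.  -0.8  1.6] clock 15.93
3.2358053402756832 [ 524.85688274 -129.87286854  269.3969482 ]
```

Request:
carry_out(
  slide=[
    [0.005,-0.002,0.0034],
    [0.01,-0.003,0.0068],
    [0.015,-0.003,0.0102],
    [0.018,-0.003,0.0122],
    [0.018,-0.003,0.0122],
  ],
  roll=[0,0,0,0,0],
  claw=[0.005,0.005,0.005,0.005,0.005],
)

```text
clock: 16.55
position: [543.1, -125.8, 256.6]
ee_rot: [1.0, 0.028, -0.0, -0.0]
contact_force: [0.1, 1.6, -2.0]
gripper_width: 18.5
grasp_force: 68.4
```

```bash
python3 c.py w9 ring_end pick_tip=46; python3 -c "
from h import *
print(yaw()[0],yaw()[2]['position']);cv2.imwrite('pics/w9c.png',cv2.resize(cv2.imread('pics/w9.png')[60:260,180:400],None,fx=2.5,fy=2.5))"
```

```text
[ 620.7 -121.5  226.7]
ring_end 0.63 [303.5 133.9] [ 607.1 -132.5   58.6] [ 607.3 -132.3   61.5]
pick_tip 0.95 [284.5 115.4] [ 615.5 -122.    46. ] [ 615.4 -122.    43.3]
slide [-0.1  0.  -0.1] roll -6.8 j [ 0.1  0.4 -0.3 -0.  -0.8  1.6] clock 16.7
3.2354829202884225 [ 542.78931319 -125.85599827  257.03708002]
```

View pics/w9c.png

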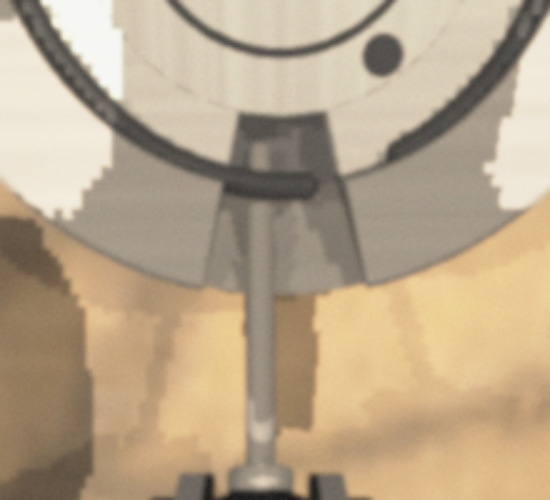

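The view shows the shaft passing under the ring wire at (265,185) in the crop, with the tip about 8 mm past it. Now I lift.

Request:
carry_out(
  slide=[
    [0,0,-0.005],
    [0,0,-0.01],
    [0,0,-0.016],
    [0,0,-0.022],
    [0,0,-0.028],
    [0,0,-0.034],
    [0,0,-0.034],
  ],
  roll=[0,0,0,0,0,0,0],
  claw=[0.005,0.005,0.005,0.005,0.005,0.005,0.005],
)

```text
clock: 17.58
position: [543.1, -125.8, 292.0]
ee_rot: [1.0, 0.028, 0.001, 0.0]
contact_force: [-1.8, -0.3, -2.4]
gripper_width: 18.3
grasp_force: 68.1
```

```bash
python3 c.py w10 ring_end=90 pick_tip=80; python3 -c "
from h import *
print(yaw()[0],yaw()[2]['position'])"
```

```text
[ 620.8 -121.5  262.2]
ring_end 0.78 [308.3 120.5] [ 614.3 -134.8   90. ] [ 614.3 -134.8   89.3]
pick_tip 0.78 [284.5 117.7] [ 614.7 -122.    80. ] [ 615.  -122.    87.9]
slide [-0.1  0.  -0.1] roll -6.8 j [ 0.1  0.4 -0.3 -0.  -0.9  1.6] clock 17.73
3.23542942973681 [ 542.79481403 -125.82340199  290.97068241]
```

The ring's end moved about 7 mm inwards as it rose, so I'll advance the pick while lifting on.

Request:
carry_out(
  slide=[
    [0.005,0,0],
    [0.01,0,0],
    [0.012,0,-0.004],
    [0.014,0,-0.008],
    [0.016,0,-0.012],
    [0.016,0,-0.012],
  ],
  roll=[0,0,0,0,0,0],
  claw=[0.005,0.005,0.005,0.005,0.005,0.005],
)

```text
clock: 18.48
position: [558.9, -125.0, 303.4]
ee_rot: [1.0, 0.028, 0.0, 0.0]
contact_force: [-3.0, -1.9, -3.0]
gripper_width: 18.7
grasp_force: 68.1
```

```bash
python3 c.py w11 ring_end=110 pick_tip=92; python3 -c "
from h import *
print(yaw()[0],yaw()[2]['position'])"
```

```text
[ 636.6 -120.7  273.6]
ring_end 0.8 [311.7 123.1] [ 629.1 -135.1  110. ] [ 628.8 -135.6  105.1]
pick_tip 0.67 [285.3 117.1] [ 630.6 -121.7   92. ] [ 629.4 -121.9   56.2]
slide [-0.1  0.  -0.1] roll -6.8 j [ 0.1  0.4 -0.3 -0.  -0.9  1.6] clock 18.62
3.2321037871335054 [ 558.6299464  -124.99168632  302.95015301]
```

```bash
python3 -c "
import cv2,numpy as np
a=cv2.imread('pics/w11.png')[20:220,180:400]
b=cv2.imread('pics/w10.png')[20:220,180:400]
cv2.imwrite('pics/c11.png',cv2.resize(np.hstack([b,a]),None,fx=1.8,fy=1.8))"
```

```text
(no output)
```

View pics/c11.png

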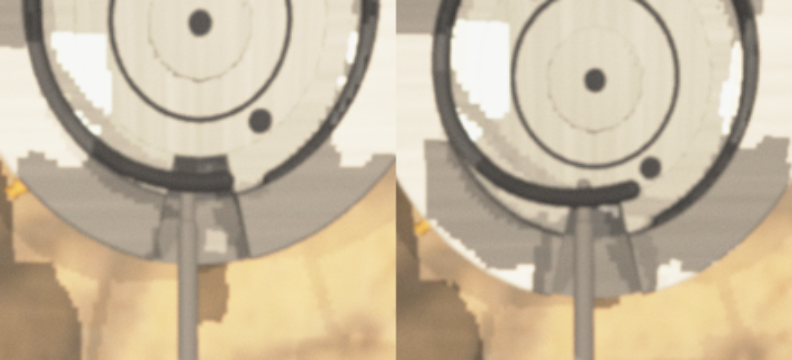

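The right half shows the tip just past the wire at (585,183), so it is still engaged. I'll lift further, advancing as well.

Request:
carry_out(
  slide=[
    [0.003,0,0],
    [0.006,0,-0.003],
    [0.009,0,-0.007],
    [0.012,0,-0.011],
    [0.014,0,-0.014],
    [0.014,0,-0.014],
  ],
  roll=[0,0,0,0,0,0],
  claw=[0.005,0.005,0.005,0.005,0.005,0.005],
)

```text
clock: 19.38
position: [573.0, -124.3, 317.4]
ee_rot: [1.0, 0.028, 0.0, 0.0]
contact_force: [-4.8, -2.5, -2.5]
gripper_width: 18.6
grasp_force: 68.2
```

```bash
python3 c.py w12 ring_end=120 pick_tip=105; python3 -c "
from h import *
print(yaw()[0],yaw()[2]['position'])"
```

```text
[ 650.7 -120.   287.5]
ring_end 0.88 [312.7 122.1] [ 643.4 -135.3  120. ] [ 643.4 -135.3  119.4]
pick_tip 0.73 [286.5 116.6] [ 644.9 -121.7  105. ] [ 643.4 -122.1   56.5]
slide [-0.1  0.  -0.1] roll -6.8 j [ 0.1  0.4 -0.2  0.  -1.   1.6] clock 19.52
3.2276163930925854 [ 572.64572505 -124.24035598  316.9892507 ]
```

Request:
carry_out(
  slide=[
    [0,0,-0.003],
    [0.002,0,-0.005],
    [0.002,0,-0.005],
    [-0.005,0,-0.005],
    [-0.015,0,-0.005],
    [-0.03,0,-0.005],
    [-0.05,0,-0.005],
    [-0.05,0,-0.005],
  ],
  roll=[0,0,0,0,0,0,0,0],
  claw=[0.005,0.005,0.005,0.005,0.005,0.005,0.005,0.005],
)

```text
clock: 20.52
position: [522.2, -127.0, 323.4]
ee_rot: [1.0, 0.028, 0.002, 0.0]
contact_force: [0.4, 0.5, -0.1]
gripper_width: 18.1
grasp_force: 68.3
```

```bash
python3 c.py w13 ring_end=69 pick_tip=110; python3 -c "
from h import *
print(yaw()[0],yaw()[2]['position'])"
```

```text
[ 600.  -122.6  293.8]
pick_tip 0.7 [281.9 356.9] [ 427.  -131.2  110. ] [ 501.4 -127.5  189.1]
slide [-0.1  0.  -0. ] roll -6.7 j [ 0.1  0.3 -0.3  0.  -0.9  1.6] clock 20.68
3.2682103310302995 [ 523.63696691 -126.89267486  323.00955578]
```

```bash
python3 -c "
import cv2,numpy as np
from h import *
p=cam('side');
for t in('ring_end','ring_grip','ring_far_end','ring_back'):
  for d in place_of(p,t)[:1]: print(t,d['conf'],d['at'],onz(p,d['at'],69),deep(p,d['at']))
a=cv2.imread('pics/w13.png')[0:300,130:430]
b=cv2.resize(p['img'][190:370,230:410,::-1],(450,450))
cv2.imwrite('pics/c13.png',np.hstack([cv2.resize(a,(340,450)),b]))"
```

```text
ring_end 0.58 [298.2, 289.4] [ 590.68147759 -109.67640118   69.        ] [ 590.4838734 -110.8445908   70.1968838]
ring_grip 0.62 [299.6, 285.4] [594.47407563 -99.95197066  69.        ] [ 594.2973286  -100.97346136   70.0282218 ]
ring_back 0.57 [364.5, 279.0] [716.01368961 -94.00898959  69.        ] [717.0204901  -91.41495247  66.41656637]
```

View pics/c13.png

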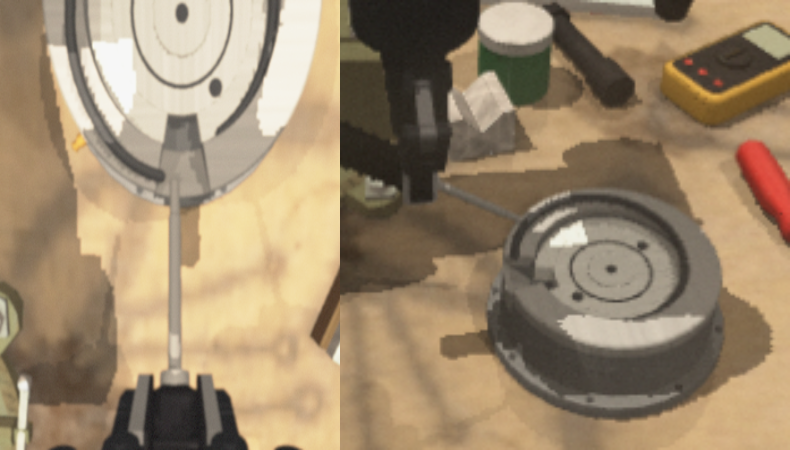

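Left wrist view: the ring's end lies on the top face left of the slot at (160,175), and the rest runs around the bore. The side view agrees, and torch and housing are untouched. Now I set the pick down, flattening it against the bench, and then release.

Request:
carry_out(
  slide=[
    [-0.05,0.004,0],
    [-0.085,0.008,0.04],
    [-0.085,0.008,0.085],
    [-0.085,0.008,0.105],
    [-0.085,0.008,0.115],
    [-0.085,0.008,0.125],
    [-0.085,0.008,0.135],
    [-0.085,0.008,0.142],
  ],
  roll=[0,0,0,0,0,0,0,0],
  claw=[0.005,0.005,0.005,0.005,0.005,0.005,0.005,0.005],
)

```text
clock: 21.92
position: [438.5, -140.0, 180.7]
ee_rot: [1.0, 0.028, 0.0, 0.0]
contact_force: [-5.7, -0.8, 8.9]
gripper_width: 18.3
grasp_force: 68.8
```

Request:
carry_out(
  slide=[
    [0,0,0.002],
    [0,0,0.002],
    [0,0,0.002],
    [0,0,0.002],
    [0,0,0.002],
    [0,0,-0.03],
  ],
  roll=[0,0,0,0,0,0],
  claw=[0.005,0.02,0.025,0.035,0.045,0.045],
)

```text
clock: 22.68
position: [437.8, -139.7, 208.6]
ee_rot: [1.0, 0.028, -0.003, -0.0]
contact_force: [1.1, -1.4, 0.5]
gripper_width: 45.0
grasp_force: 0.0
```

Request:
carry_out(
  slide=[
    [0.01,0,-0.05],
    [0.05,-0.015,-0.085],
    [0.09,-0.03,-0.085],
    [0.09,-0.03,-0.085],
    [0.09,-0.03,-0.085],
  ],
  roll=[0,0,0,0,0],
  claw=[0.045,0.045,0.045,0.045,0.045],
)

```text
clock: 23.3
position: [526.0, -104.7, 294.3]
ee_rot: [1.0, 0.028, -0.001, -0.0]
contact_force: [-0.2, 0.5, 0.0]
gripper_width: 44.9
grasp_force: 0.0
```

```bash
python3 c.py w14 ring_end=69 ring_grip=69 ring_back=58.6 ring_far_end pry_pick pick_tip; python3 - <<'E'
import os;os.chdir('.')
from h import *
np.set_printoptions(precision=1,suppress=True)
p=cam("wrist");z=p["z_map"]
g=cv2.cvtColor(p["img"],cv2.COLOR_RGB2GRAY)
# dark pixels standing 1..9mm over top face, in the region of the end
P=[]
for r in range(0,420):
    for c in range(0,560):
        if z[r,c]>0 and g[r,c]<85:
            X=deep(p,(c,r))
            if 560<X[0]<625 and -125<X[1]<-70 and 66.5<X[2]<85: P.append(X)
P=np.array(P);print(len(P))
for lo in range(-124,-70,5):
    q=P[(P[:,1]>=lo)&(P[:,1]<lo+5)]
    if len(q): print(lo,len(q),np.median(q,0))
a,M,s=yaw();print(a,s["position"])
E
```

```text
[ 603.6 -100.4  264.2]
ring_end 0.73 [306.  126.4] [ 591.9 -114.3   69. ] [ 592.1 -114.1   72. ]
ring_grip 0.92 [283.6 117.7] [ 596.2 -100.4   69. ] [ 596.4 -100.4   72.6]
ring_far_end 0.82 [364.5  92.4] [ 613.7 -149.5   58.6] [ 613.5 -148.5   62.9]
pry_pick 0.97 [314.2 318. ] [ 401.9 -142.3    0. ] [ 419.3 -138.7   22.8]
pick_tip 0.58 [321.5 202.7] [ 526.4 -136.6   11. ] [ 523.6 -138.     1.6]
slide [-0.1  0.  -0.1] roll -6.8 j [ 0.1  0.3 -0.4  0.  -0.9  1.5] clock 23.65
534
-119 16 [ 592.8 -115.1   71.7]
-114 55 [ 592.9 -111.9   71.9]
-109 51 [ 593.7 -106.4   72.4]
-104 49 [ 595.1 -101.7   72.6]
-99 51 [597.1 -96.7  73. ]
-94 48 [599.3 -91.4  73.2]
-89 69 [603.9 -86.   73.4]
-84 85 [608.  -81.8  74.2]
-79 96 [613.9 -76.5  74.2]
-74 14 [617.2 -73.6  74.1]
3.2208914072255457 [ 526.4 -104.9  295.1]
```

```bash
python3 -c "
from h import *
go(596.2,-100.4,275,-107)"
```

```text
slide [ 0.07   -0.0006  0.0201] roll 110.2 j [ 0.11  0.34 -0.36  0.   -0.87  1.52] clock 23.7
```

Request:
carry_out(
  slide=[
    [0.01,0,0],
    [0.03,0,0],
    [0.05,0,0],
    [0.07,-0.0006,0],
    [0.07,-0.0006,0],
    [0.07,-0.0006,0],
    [0.07,-0.0006,0.01],
    [0.07,-0.0006,0.02],
  ],
  roll=[10,20,30,40,50,60,70,80],
  claw=[0.045,0.045,0.04,0.035,0.03,0.03,0.03,0.03],
)

```text
clock: 24.7
position: [596.4, -100.2, 274.8]
ee_rot: [0.782, -0.623, 0.0, -0.0]
contact_force: [0.2, 0.1, 0.0]
gripper_width: 29.9
grasp_force: 0.0
```

```bash
python3 -c "
from h import *
go(596.2,-100.4,250,-107)"
```

```text
slide [0.0001 0.0002 0.0248] roll 29.9 j [ 0.1   0.47 -0.21 -0.   -0.89  0.12] clock 24.7
```

Request:
carry_out(
  slide=[
    [0,0,0],
    [0,0,0],
    [0,0,0],
    [0,0,0.02],
    [0,0,0.03],
    [0,0,0.034],
    [0,0,0.034],
  ],
  roll=[10,20,30,30,30,30,30],
  claw=[0.03,0.03,0.03,0.03,0.03,0.03,0.03],
)

```text
clock: 25.58
position: [596.6, -100.2, 241.0]
ee_rot: [-0.597, 0.803, -0.0, -0.0]
contact_force: [-0.5, 0.6, -0.1]
gripper_width: 29.9
grasp_force: 0.0
```

Request:
carry_out(
  slide=[
    [0,0,0],
    [0,0,0],
    [0,0,0],
    [0,0,0],
    [0,0,0],
  ],
  roll=[0,0,0,0,0],
  claw=[0.015,0.002,0.0,0.0,0.0],
)

```text
clock: 26.2
position: [596.8, -100.1, 241.5]
ee_rot: [-0.597, 0.803, -0.0, 0.001]
contact_force: [0.2, 0.8, 2.0]
gripper_width: 2.5
grasp_force: 57.6
```

Width 2.5 mm means only the wire's upper edge is pinched. I'll open, go a little lower and close again.

Request:
carry_out(
  slide=[
    [0,0,0],
    [0,0,0],
    [0,0,0.001],
    [0,0,0.003],
    [0,0,0.003],
  ],
  roll=[0,0,0,0,0],
  claw=[0.015,0.02,0.02,0.02,0.02],
)

```text
clock: 26.82
position: [596.3, -100.1, 239.5]
ee_rot: [-0.597, 0.802, -0.0, -0.0]
contact_force: [-3.4, 1.8, 9.2]
gripper_width: 20.2
grasp_force: 4.4
```

```bash
python3 c.py w15 ring_end=69 ring_grip=69 ring_far_end; python3 -c "
from h import *
print(yaw()[0],yaw()[2]['position'])"
```

```text
[ 574.  -174.7  209.7]
ring_end 0.97 [280.6 244.8] [ 594.4 -112.5   69. ] [ 594.  -113.8   71.9]
ring_grip 0.66 [283.4 269. ] [596.9 -99.2  69. ] [ 596.3 -101.4   73. ]
ring_far_end 0.56 [218.2 182.9] [ 615.9 -149.    58.6] [ 613.9 -150.2   66. ]
slide [ 0.1  0.1 -0.1] roll -116.7 j [ 0.1  0.5 -0.2  0.  -0.8 -0.4] clock 27.02
-106.73068189974292 [ 596.32867923 -100.1690758   239.56460271]
```

View pics/w15.png

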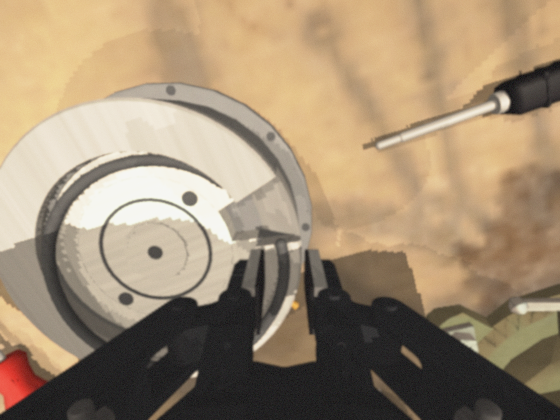

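The picture shows the wire between the two pads at (285,265), with the fingertips on the top face. The pick lies flat at the right. Closing.

Request:
carry_out(
  slide=[
    [0,0,0],
    [0,0,0],
    [0,0,0],
    [0,0,0],
  ],
  roll=[0,0,0,0],
  claw=[0.01,0.0,0.0,0.0],
)

```text
clock: 27.52
position: [597.0, -100.2, 239.8]
ee_rot: [-0.597, 0.802, -0.001, 0.001]
contact_force: [-1.2, 0.1, 7.7]
gripper_width: 2.8
grasp_force: 59.3
```

Request:
carry_out(
  slide=[
    [0,0,-0.01],
    [0,0,-0.02],
    [0,0,-0.035],
    [0,0,-0.05],
    [0,0,-0.065],
    [0,0,-0.08],
  ],
  roll=[0,0,0,0,0,0],
  claw=[0.0,0.0,0.0,0.0,0.0,0.0],
)

```text
clock: 28.28
position: [596.5, -100.3, 319.5]
ee_rot: [-0.597, 0.803, -0.0, 0.0]
contact_force: [-0.6, 1.1, -1.6]
gripper_width: 2.9
grasp_force: 58.4
```

```bash
python3 - <<'E'
import os;os.chdir('.')
from h import *
np.set_printoptions(precision=1,suppress=True)
for n in("side","wrist"):
    p=cam(n)
    for t in('ring_end','ring_far_end','ring_back'):
        for d in place_of(p,t)[:1]: print(n,t,d['conf'],d['at'],deep(p,d['at']))
    save(p,"x_"+n)
E
```

```text
side ring_end 0.54 [305.5, 255.9] [ 599.5 -112.3  149.6]
side ring_far_end 0.43 [318.6, 285.8] [631.3 -91.9  56.9]
side ring_back 0.58 [365.1, 247.3] [770.3  76.5  -0.9]
wrist ring_end 0.98 [284.9, 244.2] [ 592.1 -113.1  150.1]
wrist ring_far_end 0.91 [196.6, 146.8] [ 617.8 -168.7  143.5]
wrist ring_back 0.58 [94.5, 319.6] [708.6 -95.2 140.2]
```

The ring is out: both ends and the back are about 140–150 mm high, held nearly level. I'll carry it over the vise.

```bash
python3 -c "
from h import *
go(400,0,430,-92);go(395,300,430,-92)"
```

```text
slide [-0.0392  0.217  -0.1125] roll -14.8 j [ 0.1   0.42 -0.16 -0.   -0.98 -0.39] clock 28.68
slide [-0.325   0.3084 -0.1125] roll -14.8 j [ 0.1   0.42 -0.16 -0.   -0.98 -0.39] clock 28.68
```

Request:
carry_out(
  slide=[
    [0,0.02,-0.04],
    [-0.01,0.06,-0.08],
    [-0.02,0.1,-0.112],
    [-0.03,0.15,-0.112],
    [-0.039,0.2,-0.112],
    [-0.06,0.217,-0.112],
    [-0.1,0.233,-0.112],
    [-0.145,0.25,-0.112],
  ],
  roll=[0,-3,-6,-9,-12,-15,-15,-15],
  claw=[0,0,0,0,0,0,0,0],
)

```text
clock: 29.68
position: [398.3, 111.6, 430.1]
ee_rot: [-0.696, 0.718, -0.0, 0.0]
contact_force: [0.9, 0.9, 0.2]
gripper_width: 2.9
grasp_force: 58.5
```

Request:
carry_out(
  slide=[
    [-0.04,0,0],
    [-0.085,0,0],
    [-0.13,0,0],
    [-0.175,0,0],
    [-0.2,0,0],
    [-0.2,0,0],
    [-0.2,0,0],
  ],
  roll=[0,0,0,0,0,0,0],
  claw=[0,0,0,0,0,0,0],
)

```text
clock: 30.55
position: [405.0, 309.9, 429.7]
ee_rot: [-0.696, 0.718, -0.0, -0.001]
contact_force: [0.1, -0.0, -0.6]
gripper_width: 2.7
grasp_force: 58.5
```

```bash
python3 - <<'E'
import os;os.chdir('.')
from h import *
np.set_printoptions(precision=1,suppress=True)
p=cam("wrist");save(p,"tray")
for t,z in(('tray',0),('ring_end',250),('ring_far_end',250),('ring_back',250)):
    for d in place_of(p,t)[:1]: print(t,d['conf'],d['at'],onz(p,d['at'],z),deep(p,d['at']))
H={}
z=p["z_map"];Q=[]
for r in range(0,420,2):
    for c in range(0,560,2):
        if z[r,c]>0:
            X=deep(p,(c,r))
            if 15<X[2]<32: Q.append(X[:2])
Q=np.array(Q);print(len(Q))
h,_,_=np.histogram2d(Q[:,0],Q[:,1],bins=[np.arange(300,620,10),np.arange(180,480,20)]);print(h.astype(int))
print(yaw()[0],yaw()[2]["position"])
E
```

```text
tray 0.75 [246.9, 194.8] [455.2 343.5   0. ] [454.7 342.5   3.6]
ring_end 0.61 [285.4, 243.0] [403.9 300.7 250. ] [403.8 295.3 261.7]
ring_far_end 0.91 [206.5, 148.8] [440.  250.6 250. ] [438.8 250.  254.9]
ring_back 0.6 [98.0, 315.4] [510.5 341.8 250. ] [510.  341.3 250.6]
2977
[[ 0  0  0  0  0  0  0  0  0  0  0  0  0  0]
 [ 0  0  0  0  0  0  0  0  0  0  0  0  0  0]
 [ 8  0  0  0  0  0  0  0  0  0  0  0  0  0]
 [32  0  0  0  0  0  0  0  0  0  0  0  0  0]
 [42  0  0  0  0  0  0  0  0  0  0  0  0  0]
 [29  0  6 19 25 16 19 10  8  4  0  0  0  0]
 [10  0  8  0  0  0  2  8  8 13 15 13 15  2]
 [12  0 10  0  0  0  0  0  0  0  0  0  0  0]
 [23  0  8  0  0  0  0  0  0  0  0  0  0  0]
 [28  0  8  0  0  0  0  0  0  0  0  0  0  0]
 [36  0 10  0  0  0  0  0  0  0  0  0  0  0]
 [39  0  8  0  0  0  0  0  0  0  0  0  0  0]
 [36  0  8  0  0  0  0  0  0  0  0  0  0  0]
 [32  0 10  0  0  0  0  0  0  0  0  0  0  0]
 [28  0  8  0  0  0  0  0  0  0  0  0  0  0]
 [21  0 10  0  0  0  0  0  0  0  0  0  0  5]
 [11  0  8  0  0  0  0  0  0  0  0  0  0 12]
 [ 8  0  8  0  0  0  0  0  0  0  0  0  0 10]
 [29  0 10  0  0  0  0  0  0  0  0  0  0 11]
 [43  0  8  0  0  0  0  0  0  0  0  0  0 11]
 [32  0  9  0  0  0  0  0  0  0  0  0  0 12]
 [12  0 11  0  0  0  0  0  0  0  0  0  0 10]
 [ 0  0 10  0  0  0  0  0  0  0  0  0  0 11]
 [ 0  0  7  0  0  0  0  0  0  0  0  0  0 12]
 [ 0  0  8  0  0  0  0  0  0  0  0  0  0 12]
 [ 0  0 18 21 20 28 26 23 19 18 11  2  0 11]
 [ 0  0  0  0  0  0  0  2  5  8 12 21 21 13]
 [ 0  0  0  0  0  0  1  6  0  0  0  0  0  0]
 [ 0  0  0  0  0  0 13 15  4  0  0  0  0  0]
 [17  0  0  0  0  0  2  0  2  0  0  0  0  0]
 [27  0  0  0  0  0  0  0  0  0  0  0  0  0]]
-91.81803493908141 [405.1 309.8 430.3]
```

View pics/tray.png

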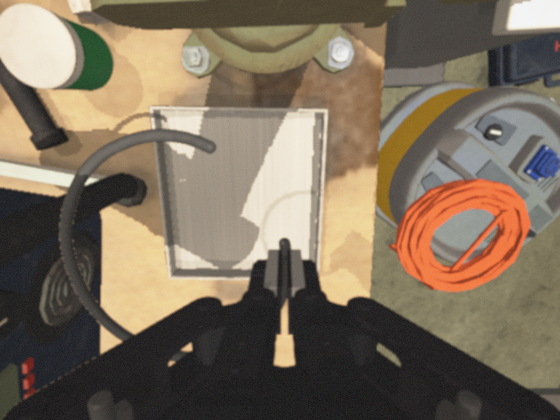

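The tray view shows the tray at (155..325,110..278) with the ring held above it, overlapping to the left. Tray centre is (455,342) and ring centre about (468,308), so I shift and lower.

```bash
python3 -c "
from h import *
go(391,344,179,-92)"
```

```text
slide [-0.0336  0.0153  0.2514] roll 0.2 j [ 0.97  0.17 -0.23 -0.   -1.17 -1.  ] clock 30.8
```

Request:
carry_out(
  slide=[
    [-0.02,0.01,0.01],
    [-0.0336,0.015,0.05],
    [-0.0336,0.015,0.1],
    [-0.0336,0.015,0.15],
    [-0.0336,0.015,0.19],
    [-0.0336,0.015,0.22],
    [-0.0336,0.015,0.235],
    [-0.0336,0.015,0.245],
  ],
  roll=[0,0,0,0,0,0,0,0],
  claw=[0,0,0,0,0,0,0,0],
)

```text
clock: 31.8
position: [391.5, 344.9, 185.0]
ee_rot: [-0.696, 0.718, -0.0, 0.0]
contact_force: [0.3, -0.0, 0.7]
gripper_width: 2.7
grasp_force: 58.5
```

Request:
carry_out(
  slide=[
    [0,0,0.004],
    [0,0,0.006],
    [0,0,0.006],
  ],
  roll=[0,0,0],
  claw=[0,0,0],
)

```text
clock: 32.17
position: [391.3, 345.0, 179.7]
ee_rot: [-0.696, 0.718, 0.0, 0.001]
contact_force: [0.1, -0.6, 1.2]
gripper_width: 2.7
grasp_force: 58.5
```

Release and rise.

Request:
carry_out(
  slide=[
    [0,0,0.001],
    [0,0,0],
    [0,0,0],
    [0,0,-0.02],
    [0,0,-0.06],
    [0,0,-0.11],
    [0,0,-0.16],
    [0,0,-0.2],
  ],
  roll=[0,0,0,0,0,0,0,0],
  claw=[0.01,0.02,0.025,0.025,0.025,0.025,0.025,0.025],
)

```text
clock: 33.17
position: [391.0, 344.5, 381.4]
ee_rot: [-0.696, 0.718, 0.0, 0.001]
contact_force: [-0.1, -0.3, 0.2]
gripper_width: 25.2
grasp_force: 0.0
```

```bash
python3 - <<'E'
import os;os.chdir('.')
from h import *
np.set_printoptions(precision=1,suppress=True)
p=cam("wrist");save(p,"end")
for t,z in(('tray',0),('ring_end',6),('ring_far_end',6),('ring_back',6)):
    for d in place_of(p,t)[:1]: print(t,d['conf'],d['at'],onz(p,d['at'],z),deep(p,d['at']))
p=cam("side")
for t,z in(('pry_pick',0),('pick_tip',11),('torch',0)):
    for d in place_of(p,t)[:1]: print(t,d['conf'],d['at'],onz(p,d['at'],z),deep(p,d['at']))
print(yaw()[2]["position"])
E
```

```text
tray 0.65 [227.5, 180.0] [456.9 347.5   0. ] [456.2 346.7   3.5]
ring_end 0.73 [283.4, 165.2] [391.9 331.    6. ] [391.9 330.7   7.6]
ring_far_end 0.53 [247.8, 125.7] [428.8 287.1   6. ] [429.1 287.3   4. ]
ring_back 0.81 [190.8, 211.2] [501.7 382.2   6. ] [501.1 381.6   7.9]
pry_pick 0.79 [192.5, 336.5] [ 399.1 -143.8   -0. ] [ 400.8 -152.5   10.7]
pick_tip 0.67 [261.8, 322.7] [ 523.8 -131.    11. ] [ 524.3 -120.7   -1.1]
torch 0.91 [326.8, 216.0] [705.  201.8   0. ] [699.2 177.7  17.7]
[391.  344.6 377.6]
```

The ring lies flat in the tray: its tops are about 8 mm high and all points are inside the walls. The pick is on the bench and the torch hasn't moved.

```bash
python3 -c "
from bench import *
print(job_done())"
```

```text
the job is handed in; nothing more can be done
None
```

The job is handed in (the interface gave no verdict) at about 33 s of the 61 s: the pick lifted the ring end about 50 mm above the top face, and my last measurements showed the ring flat in the tray, the pick on the bench and the torch where it was.

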